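Tip a spare-lamp carton onto the scan mat and scan it

TASK

Tip over the tall carton standing at the end of the rubber scan mat by pushing its labelled back near the top, so that it falls flat, label up, wholly inside the white outline; tip it where it stands, without shoving it along the mat while upright and without picking it up. Then press the button on the reader console fully down with a fingertip, let go and move clear, leaving everything else on the table where it is.

Things in the scene. Friction and masses are not known exactly. Their poses are not given: they have to be found in the camera images.
- carton: Loose cardboard carton, 50 (x) by 100 (y) by 150 mm tall (z), 0.16 kg, standing upright across one end of the outline. Origin: centre of its underside. z points up the carton; x points out of the plain front face, the way it must fall. The back (-x) bears a white label with black bars. It falls by itself once tilted about 20 degrees (a point 115 mm up pushed about 40 mm).
- outline (a point): Centre of the white rectangle painted on the fixed dark rubber scan mat, on the mat top, 3 mm above the table. x runs along its length from the carton end to the far end, y across, z up. It is 200 mm long and 144 mm wide inside its 6 mm lines; the carton stands across the line at the -x end.
- foot_left (a point): Lower corner of the carton's front (+x) face on its +y side (carton frame 25, 50, 0 mm).
- foot_right (a point): Lower corner of the carton's front face on its -y side (carton frame 25, -50, 0 mm).
- top_left (a point): Upper corner of the carton's front face on its +y side (carton frame 25, 50, 150 mm).
- top_right (a point): Upper corner of the carton's front face on its -y side (carton frame 25, -50, 150 mm).
- foot_mid (a point): Middle of the carton's lower front edge, about which it tips (carton frame 25, 0, 0 mm).
- scan_top (a point): Centre of the top of the reader's round grey push button, 32 mm across, on top of a fixed white console 130 by 100 by 45 mm to the robot's left. z up; it is pressed straight down.
- scan (a joint): Travel of that button in m: 0 when free, 0.006 fully down (takes 5 N; it springs back).
- small_carton: Bystander: small carton 60 by 60 by 70 mm tall, beside the mat. Origin at its underside.
- cleaner: Bystander: white plastic bottle, 52 mm across, 125 mm tall, standing beside the mat. Origin at its underside.
- bowl: Bystander: steel bowl, 100 mm across, 45 mm tall, on the right. Origin at its underside.
- jar: Bystander: white jar, 60 mm across, 70 mm tall, on the right. Origin at its underside.
- probe_cap: Bystander: standing white probe end cap, 32 mm across, 60 mm tall, on the left. Origin at its underside.
- driver: Bystander: screwdriver lying on the table on the left, about 200 mm long.

How it is judged (in metres and radians):
On the way, in this order (a step that is already met when the one before it is completed fails the run):
1. the carton lies flat, label up, inside the outline (x of foot_left in the frame of outline between -0.103 and 0.103 m and y of foot_left in the frame of outline between -0.075 and 0.075 m and z of each of foot_left, foot_right, top_left, top_right in the frame of outline below 0.008 m and x of foot_right in the frame of outline between -0.103 and 0.103 m and y of foot_right in the frame of outline between -0.075 and 0.075 m and x of top_left in the frame of outline between -0.103 and 0.103 m and y of top_left in the frame of outline between -0.075 and 0.075 m and x of top_right in the frame of outline between -0.103 and 0.103 m and y of top_right in the frame of outline between -0.075 and 0.075 m and linear speed of carton below 0.02 m/s and angular speed of carton below 0.1 rad/s), for 0.2 s.
2. the reader's button is pressed fully down (value of joint scan above 0.0045 m), for 0.05 s.
At the end, for the whole second after the job is handed in: The carton lies at rest on its front face, label up: all four corners of that face within the outline (3 mm of the painted line allowed) and less than 8 mm above the mat; the button was pressed at least 4.5 mm down after that and is released (less than 1.5 mm down) (all of step 1 and value of joint scan below 0.0015 m); the robot touches nothing.
It fails at once if the carton is shoved more than 30 mm along while still upright (leaning less than 0.3 rad) (angle between carton's own z axis and vertical below 0.3 rad and distance of foot_mid from where it was at the start of the episode above 0.03 m).
It fails at once if the carton is lifted: its lower front edge more than 25 mm above the table (height (world z) of foot_mid above 0.025 m).
It fails at once if the button is pressed before the carton lies down (value of joint scan above 0.003 m and angle between carton's own z axis and vertical below 1.3 rad).
It fails at once if the standing carton is pushed low, with the fingers in its lower half (contact force between the fingers and carton above 0.3 N and angle between carton's own z axis and vertical below 0.3 rad and height (world z) of the grasp point below 0.078 m).
It fails at once if another thing on the table is moved more than 30 mm or knocked over (distance of any of small_carton, cleaner, bowl, jar, probe_cap, driver from where it was at the start of the episode above 0.03 m or angle between any of small_carton, cleaner, bowl, jar, probe_cap's own z axis and vertical above 0.5 rad).
It also fails if it takes over 42 s, if anything falls off the work surface, if the arm or the gripper's body presses on something with over 40 N, if the wrist force passes 120 N, or if a joint passes its speed limit or range.

ROBOT

A 7-joint arm with a two-finger parallel gripper is mounted at the origin on the work surface. World frame = base frame: x ahead of the robot, y to its left, z up, the work surface at z = 0. Lengths are in mm, angles in rad, forces in N, time in s.
With the tool pointing down it reaches from about 425 to 825 mm from the base axis. Payload 3.6 kg.
Tool frame: the origin (TCP) lies midway between the tips of the shut fingers; the grasp point (between the pads) lies 19 mm behind it; z points along the fingers, y is the direction in which the jaws open and shut (so a half turn about z gives the same grasp; the last joint's range is limited). The gripper opens to 93 mm and grips with 3 to 60 N. Pads are 15 mm wide; open, the fingers measure 128 mm over their backs; the gripper's body (75 mm by 188 mm) begins 65 mm behind the grasp point.
Start: joints at [1.129, 0.615, -0.013, 1.423, 0.008, 1.103, -0.04], TCP at [261.962, -594.842, 218.64] pointing down, gripper open.
Joint ranges: [-3.12, 3.12], [-0.3, 2.06], [-1.34, 1.32], [0.26, 2.42], [-1.36, 4.5], [0.01, 1.98], [-2.84, 2.84]. Speed limits (rad/s): [2.79, 2.79, 3.14, 3.14, 3.14, 3.14, 3.14].

INTERFACE

Orientations are given as a 3x3 rotation matrix whose columns are the frame's x, y, z axes.
In Python, from bench import manip gives the robot as it stands. The module is installed in compiled form; this text tells all that it offers.
- The arm moves only by the tool carry_out, never from a script. Its argument "commands" is a list that holds one entry, the list of rows, each a list of 7 numbers: the shift along the world's x, y, z in cm, then the turn, a rotation vector about the world's x, y, z in degrees, then the opening, from 0 (shut) to 1 (fully open). A call has 1 to 12 rows; each row is the pose to reach, as a shift and turn from the pose commanded when the call began; what a row does not reach only later rows make up. A row lasts 1/8 s, in which the tool goes at most 62.5 mm and 10.7 degrees, less where a joint would pass 70% of its speed; a pose out of reach is approached as far as the arm can. A call with a gripper value outside its range is refused whole. The fingers move at their own pace and stop on an object; "force" is the grip in N (left out, the last holds). Time passes only in rows, so rows that repeat a pose let the fingers close. It gives the time, the measured TCP pose, the force and the opening at its end, in the units of the state.
- manip.state(): the state, without advancing time (a new reading comes with each control period).
- manip.read_camera(name): name is "scene" or "top"; returns the picture (420x560x3 uint8, red, green, blue); there is no depth.
- manip.camera_model(name): a dict with "K" (3x3 intrinsics, pixels), "distortion" ([k1, k2, p1, p2, k3] as OpenCV has them; the pictures are not rectified), "position" and "attitude" of the camera in the world. Camera axes: x right, y up, looking along -z (the intrinsics and any distortion apply to the point x, -y, -z); pixel columns grow to the right and rows downward; lengths in mm; the calibration is good to about 2 mm. A picture is of the moment at which its call begins. camera_model takes no time and is no camera call.
- manip.finish_job(): hands the job in, once; it reports no verdict.
The state is a dict: "time": time; "qpos": joint angles; "joint_vel": joint speeds; "joint_efforts": joint torques, N m; "tool_pos": TCP position; "eef_rot": TCP orientation; "ft_force": force on the tool from outside, world axes, zero at the start; "moment": the same for the moment, N m; "grip_width": finger opening in mm.
Only numpy, scipy, OpenCV 4.12 (cv2) and the standard library are available. Lean on these libraries where they do the work, as an engineer would, in place of code of your own. Each camera call takes 0.05 s, during which the arm holds its last target. There are 200 camera calls.

## Working session

There is one attempt and no reset: what is moved stays moved. The work goes in short steps, Python scripts to look and compute and a tool call to move; the robot and the scene stay as the last step left them, time stands still between calls to the robot, and variables do not carry over. Pictures are saved under pics/ and viewed, about 8 in all and at most 12, crops included, and the job is handed in when it is done.

Besides the shell and the picture viewer there is one more tool, called after "Emit:" in YAML: its name, and indented under it one key for each argument. carry_out: Moves the arm, as the interface text tells. Its arguments: {"type":"object","properties":{"commands":{"type":"array","items":{"type":"array","items":{"type":"array","items":{"type":"number"}}}},"force":{"type":"number"}},"required":["commands"]}

```bash
mkdir -p pics; cat > h.py <<'E'
import numpy as np, cv2
from bench import manip
def ray(cam,uv):
    m=manip.camera_model(cam); K=np.array(m["K"]);d=np.array(m["distortion"])
    p=cv2.undistortPoints(np.array(uv,float).reshape(-1,1,2),K,d).reshape(-1,2)
    v=np.c_[p[:,0],-p[:,1],-np.ones(len(p))]@np.array(m["attitude"]).T
    return np.array(m["position"]),v
def onz(cam,uv,z):
    o,v=ray(cam,uv); return o+v*((z-o[2])/v[:,2])[:,None]
def snap(cam,name):
    im=manip.read_camera(cam)[:,:,::-1].copy(); cv2.imwrite(f"pics/{name}.png",im); return im
E
python3 - <<'E'
from h import *
snap("scene","s1");snap("top","t1")
for c in("scene","top"):
    m=manip.camera_model(c);print(c,m["position"],np.round(m["attitude"],3).tolist())
s=manip.state();print(s)
E
```

```text
scene [1348.35932821  533.72703655  984.52401401] [[-0.595, -0.545, 0.591], [0.804, -0.402, 0.439], [-0.001, 0.736, 0.677]]
top [ 381.02966171  -37.93092867 1226.52986147] [[0.013, 0.986, -0.168], [-1.0, 0.012, -0.007], [-0.005, 0.168, 0.986]]
{'time': 0.1, 'qpos': array([ 1.12949833,  0.61581225, -0.01260236,  1.42470984,  0.00809652,
        1.10341095, -0.04037814]), 'joint_vel': array([ 0.00058848, -0.00201309,  0.00033349, -0.00354832,  0.0005156 ,
        0.00244119, -0.00041228]), 'joint_efforts': array([ 1.46047754e-03, -4.60041118e+01,  2.10168427e-01, -1.66243261e+01,
       -6.11429103e-02,  1.69143645e-02,  1.11705763e-04]), 'tool_pos': array([ 261.67394871, -594.23204148,  217.61325787]), 'eef_rot': array([[ 9.15167906e-01,  4.03071699e-01, -9.53237292e-04],
       [ 4.03072825e-01, -9.15165538e-01,  2.08247882e-03],
       [-3.29816448e-05, -2.29004183e-03, -9.99997377e-01]]), 'ft_force': array([ 1.22157311,  0.11590113, -0.33026774]), 'moment': array([0.01459306, 0.02652936, 0.06545037]), 'grip_width': 93.16796274239368}
```

View pics/s1.png

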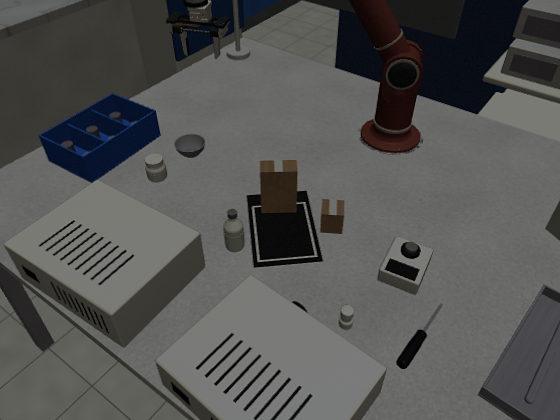

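View pics/t1.png

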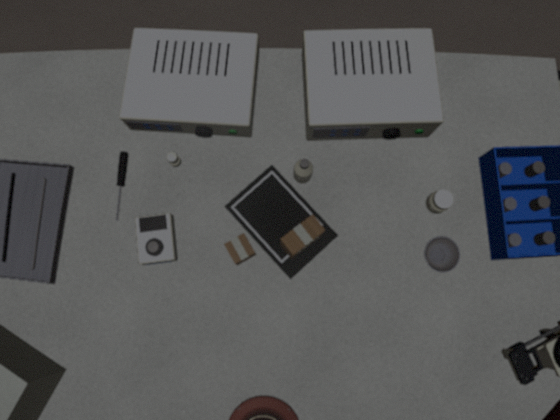

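The scene view shows the carton at about (279,187) on the near end of the mat, with the small carton at (333,216), the bottle at (234,232) and the console button at (410,249). In the top view the mat runs from lower right, where the carton stands at (302,236), to upper left. The button is at (153,246).

```bash
python3 - <<'E'
from h import *
t=cv2.imread("pics/t1.png");s=cv2.imread("pics/s1.png")
a=cv2.resize(t[155:285,215:345],None,fx=4.5,fy=4.5,interpolation=cv2.INTER_CUBIC)
cv2.imwrite("pics/t1c.png",cv2.convertScaleAbs(a,alpha=1.8))
b=cv2.resize(s[150:275,220:450],None,fx=3.4,fy=3.4,interpolation=cv2.INTER_CUBIC)
cv2.imwrite("pics/s1c.png",cv2.convertScaleAbs(b,alpha=1.8))
E
```

```text
(no output)
```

View pics/t1c.png

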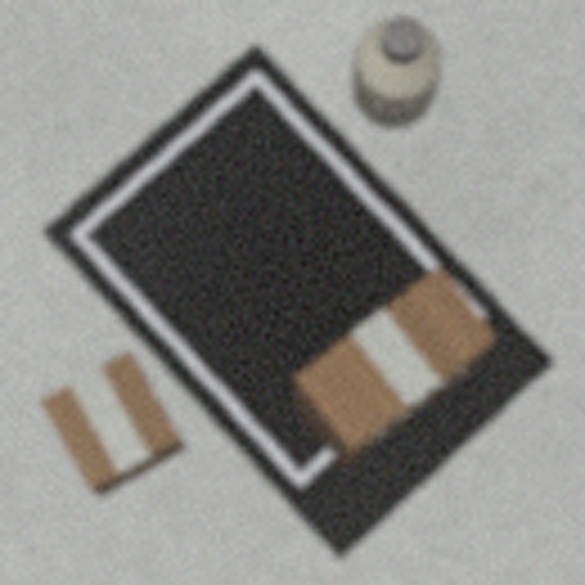

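View pics/s1c.png

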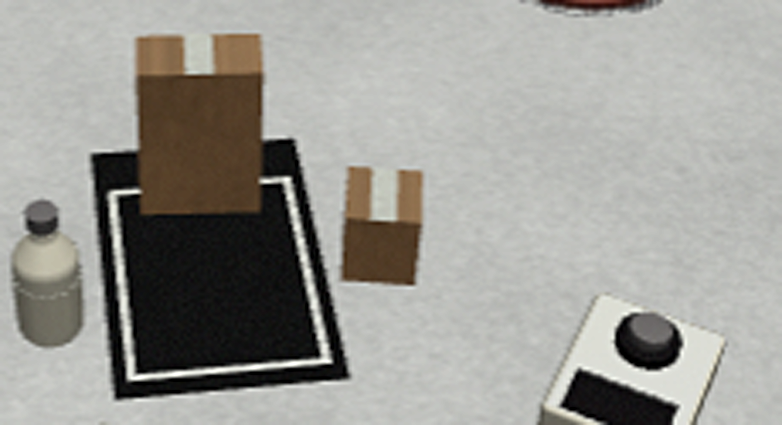

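In the top crop the carton's top face corners are near (295,375), (440,270), (493,338) and (350,450), and the outline's outer corners near (255,72), (70,235) and (300,490). In the scene crop its front foot runs from (140,213) to (260,212).

```bash
python3 - <<'E'
from h import *
f=lambda P:(np.array(P,float)+.5)/4.5-.5+[215,155]
g=lambda P:(np.array(P,float)+.5)/3.4-.5+[220,150]
# carton top face: z=153
c=onz("top",f([[295,375],[440,270],[493,338],[350,450]]),153)[:,:2]
# outline centre of line corners
o=onz("top",f([[256,79],[82,235],[301,479]]),3)[:,:2]
print("carton top FL? ",c.round(1).tolist(),"mean",c.mean(0))
print("outline corners",o.round(1).tolist())
ctr=(o[0]+o[2])/2; u=(o[1]-o[2]);print("len",np.linalg.norm(u),"wid",np.linalg.norm(o[0]-o[1]))
ax=u/np.linalg.norm(u);print("ctr",ctr,"yaw outline",np.degrees(np.arctan2(ax[1],ax[0])))
e=(c[0]-c[1]); n=(c[0]-c[3]+c[1]-c[2]);print("edge len",np.linalg.norm(e),"yaws",np.degrees(np.arctan2(-e[0],e[1]))*1,np.degrees(np.arctan2(n[1],n[0])))
# scene: 
so=onz("scene",g([[116,195],[289,184],[326,358],[133,375]]),3)[:,:2];print("scene outline",so.round(1).tolist(),so.mean(0))
ft=onz("scene",g([[140,213],[261,212]]),3)[:,:2];e2=ft[1]-ft[0];print("foot R,L",ft.round(1).tolist(),np.linalg.norm(e2),"yaw",np.degrees(np.arctan2(-e2[0],e2[1])))
tp=onz("scene",g([[138,74],[262,74],[262,35],[137,36]]),153)[:,:2];print("scene top",tp.round(1).tolist(),tp.mean(0))
print("button scene",onz("scene",g([[650,330]]),55), "top",onz("top",[[152.5,245.5]],55))
for n,p,z in(("small",[[110,410]],70),("bottle",[[403,40]],125)):print(n,onz("top",f(p),z).round(0))
E
```

```text
carton top FL?  [[503.7, -38.8], [562.0, -116.9], [525.1, -145.6], [463.7, -68.7]] mean [513.62819434 -92.51078848]
outline corners [[708.0, -12.2], [606.8, 94.6], [457.2, -43.3]]
len 203.47790088319394 wid 147.1836385940329
ctr [582.60839065 -27.72544444] yaw outline 42.67725399951387
edge len 97.51613600940618 yaws 36.71662972847905 37.2719618280953
scene outline [[558.4, -146.7], [460.1, -36.5], [604.9, 97.0], [706.3, -11.5]] [582.44045751 -24.44779007]
foot R,L [[563.7, -116.8], [502.5, -35.9]] 101.38186427715752 yaw 37.1138814515403
scene top [[562.0, -114.8], [504.8, -37.2], [464.6, -65.5], [524.9, -145.0]] [514.09190118 -90.62053308]
button scene [[479.58490117 296.66337978  55.        ]] top [[490.02630219 301.01426982  55.        ]]
small [[491.  68.  70.]]
bottle [[699. -98. 125.]]
```

Carton yaw is about 37° and the outline about 43°. The foot midpoint is near (533,-77) and the back face centre near (494,-107). A straight fall fits with about 7 mm to spare sideways and more than 20 mm lengthwise. Next I move behind the carton with the fingers shut and aligned to its back.

Emit:
carry_out:
  commands:
    - [[19.2,45.8,0,0,0,13.3,0],[19.2,45.8,0,0,0,13.3,0],[19.2,45.8,0,0,0,13.3,0],[19.2,45.8,0,0,0,13.3,0],[19.2,45.8,0,0,0,13.3,0],[19.2,45.8,0,0,0,13.3,0],[19.2,45.8,0,0,0,13.3,0],[19.2,45.8,0,0,0,13.3,0],[19.2,45.8,0,0,0,13.3,0],[19.2,45.8,0,0,0,13.3,0],[19.2,45.8,0,0,0,13.3,0],[19.2,45.8,0,0,0,13.3,0]]
  force: 20

```text
time: 1.6
tool_pos: [453.4, -138.4, 218.5]
eef_rot: [[0.8, 0.6, -0.0], [0.6, -0.8, -0.0], [-0.001, 0.0, -1.0]]
ft_force: [0.4, -0.3, 0.3]
grip_width: 0.5
```

Emit:
carry_out:
  commands:
    - [[0,0,-3,0,0,0,0],[0,0,-6,0,0,0,0],[0,0,-10,0,0,0,0],[0,0,-10,0,0,0,0],[0,0,-10,0,0,0,0]]

```text
time: 2.22
tool_pos: [454.7, -137.5, 119.6]
eef_rot: [[0.798, 0.602, 0.002], [0.602, -0.798, -0.0], [0.001, 0.001, -1.0]]
ft_force: [-1.1, -0.0, 0.2]
grip_width: 0.2
```

```bash
python3 - <<'E'
from h import *
t=snap("top","t2");s=snap("scene","s2")
st=manip.state();print(st["time"],st["tool_pos"],st["eef_rot"].round(3).tolist(),st["ft_force"],st["grip_width"])
a=cv2.resize(t[170:330,230:370],None,fx=3.7,fy=3.7,interpolation=2);b=cv2.resize(s[110:250,220:320],None,fx=3.7,fy=3.7,interpolation=2)
a=a[:518];cv2.imwrite("pics/j2.png",cv2.convertScaleAbs(np.hstack([a[:,:430],b[:518]]),alpha=1.8))
E
```

```text
2.325 [ 455.14729378 -137.3686231   120.18461421] [[0.798, 0.602, 0.003], [0.602, -0.798, -0.001], [0.002, 0.003, -1.0]] [-0.54623285  1.11193407 -0.53931685] 0.36296105709602056
```

View pics/j2.png

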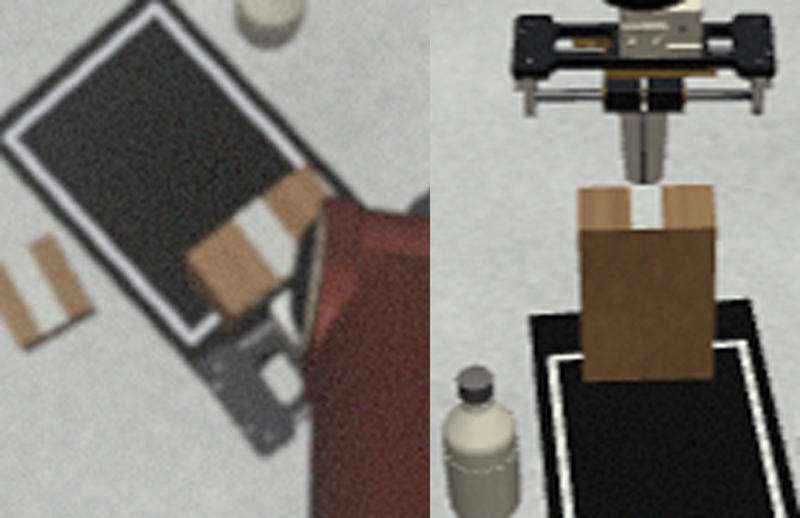

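The shut fingers at (643,150) are centred on the carton's back (carton centre about 647) and parallel to it. Starting the slow push along its normal.

Emit:
carry_out:
  commands:
    - [[0.8,0.6,0,0,0,0,0],[1.6,1.2,0,0,0,0,0],[2.4,1.8,0,0,0,0,0],[2.8,2.1,0,0,0,0,0],[3.2,2.4,0,0,0,0,0],[3.6,2.7,0,0,0,0,0],[4.0,3.0,0,0,0,0,0],[4.4,3.3,0,0,0,0,0],[4.8,3.6,0,0,0,0,0],[5.2,3.9,0,0,0,0,0],[5.6,4.2,0,0,0,0,0]]

```text
time: 3.7
tool_pos: [510.3, -94.6, 118.6]
eef_rot: [[0.798, 0.603, 0.0], [0.603, -0.798, 0.0], [0.0, -0.0, -1.0]]
ft_force: [0.1, -0.3, 0.7]
grip_width: 0.6
```

```bash
python3 - <<'E'
from h import *
s=snap("scene","s3")
st=manip.state();print(st["time"],st["tool_pos"],st["ft_force"])
cv2.imwrite("pics/s3c.png",cv2.convertScaleAbs(cv2.resize(s[110:280,220:320],None,fx=3.4,fy=3.4,interpolation=2),alpha=1.8))
E
```

```text
3.75 [511.03616434 -93.95858602 118.72034273] [1.22283296 0.29599258 0.50602427]
```

View pics/s3c.png

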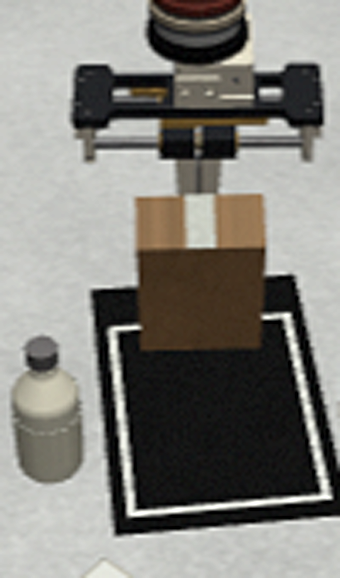

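The carton is leaning and its front foot is still at its original pixels, (141,349) to (261,347). Continuing.

Emit:
carry_out:
  commands:
    - [[0.4,0.3,0,0,0,0,0],[0.8,0.6,0,0,0,0,0],[1.2,0.9,0,0,0,0,0],[1.6,1.2,0,0,0,0,0],[2.0,1.5,0,0,0,0,0],[2.0,1.5,0,0,0,0,0],[2.0,1.5,0,0,0,0,0],[2.0,1.5,0,0,0,0,0],[2.0,1.5,0,0,0,0,0],[2.0,1.5,0,0,0,0,0]]

```text
time: 5.0
tool_pos: [529.9, -79.9, 118.7]
eef_rot: [[0.798, 0.603, 0.0], [0.603, -0.798, 0.0], [0.0, -0.0, -1.0]]
ft_force: [-0.4, 1.1, 0.5]
grip_width: 0.5
```

```bash
python3 - <<'E'
from h import *
s=snap("scene","s4")
st=manip.state();print(st["time"],st["tool_pos"],st["ft_force"])
cv2.imwrite("pics/s4c.png",cv2.convertScaleAbs(cv2.resize(s[120:280,220:450],None,fx=3.4,fy=3.4,interpolation=2),alpha=1.8))
E
```

```text
5.05 [529.92197839 -79.92576613 118.66137662] [-0.12619705  0.20654233 -1.20504496]
```

View pics/s4c.png

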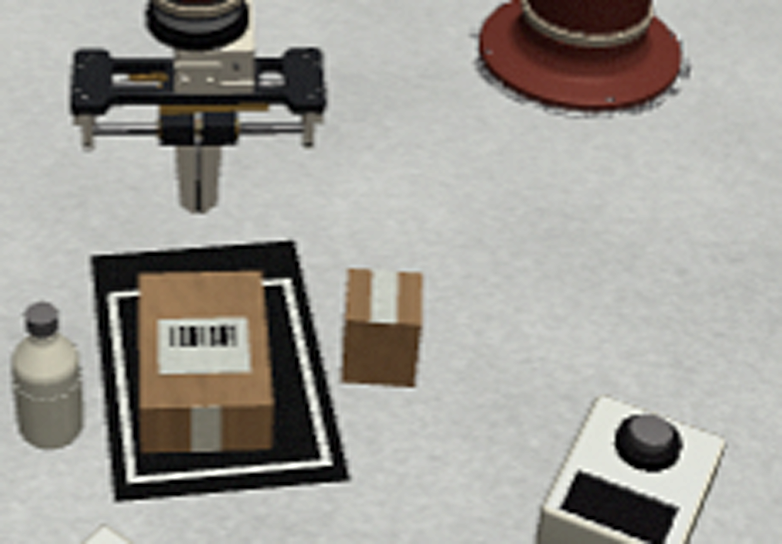

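The carton lies flat, label up, inside the lines, with its lower front corners near (140,450) and (272,450). I'll check the numbers and triangulate the button.

```bash
python3 - <<'E'
from h import *
g=lambda P:(np.array(P,float)+.5)/3.4-.5+[220,120]
p=np.vstack([onz("scene",g([[140,450],[272,450]]),3),onz("scene",g([[138,272],[263,271]]),53)])[:,:2]
a=np.radians(42.7);R=np.array([[np.cos(a),-np.sin(a)],[np.sin(a),np.cos(a)]])
print(((p-[582.5,-26])@R).round(1).tolist())
def crop(f,u0,v0,w,h,k):
    im=cv2.imread(f)[v0:v0+h,u0:u0+w];return cv2.convertScaleAbs(cv2.resize(im,None,fx=k,fy=k,interpolation=2),alpha=1.8)
A=crop("pics/t1.png",130,205,50,65,8);B=crop("pics/s4.png",375,230,50,65,8)
cv2.imwrite("pics/b.png",np.hstack([A,B]))
E
```

```text
[[74.2, -65.9], [85.3, 35.4], [-74.2, -54.3], [-64.3, 47.4]]
```

View pics/b.png

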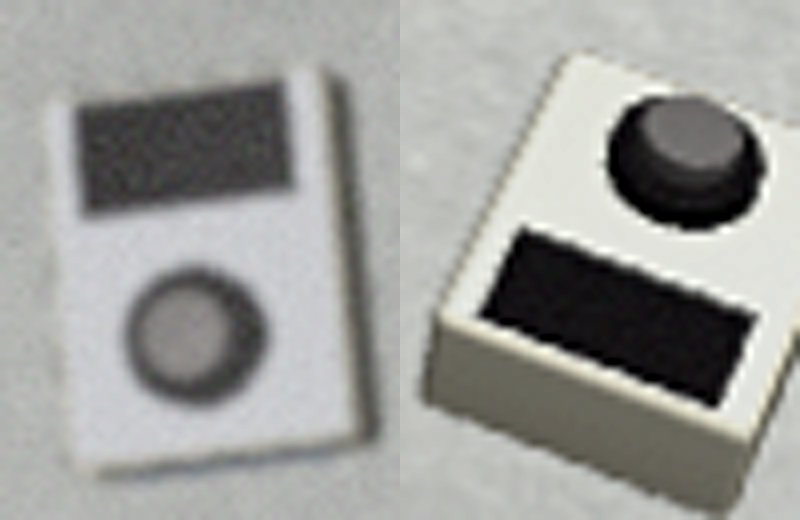

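The carton's corners are inside the limits, the worst at y = -66 against -75. The button's grey top is centred at (183,335) in the left panel (top view) and (692,133) in the right panel (scene view).

```bash
python3 - <<'E'
from h import *
t=np.array([[183.5/8-.5+130,335.5/8-.5+205]]);s=np.array([[292.5/8-.5+375,133.5/8-.5+230]])
o1,v1=ray("top",t);o2,v2=ray("scene",s)
M=np.c_[v1[0],-v2[0]];x=np.linalg.lstsq(M,o2-o1,rcond=None)[0];a=o1+v1[0]*x[0];b=o2+v2[0]*x[1];print(a,b)
for z in(55,60,65,70,75):print(z,onz("top",t,z)[0][:2].round(1),onz("scene",s,z)[0][:2].round(1))
st=manip.state();print(st["tool_pos"])
E
```

```text
[486.67353588 298.35045244  64.30901227] [486.44502408 298.78157931  64.41298482]
55 [487.5 301. ] [477.6 296.4]
60 [487.1 299.6] [482.3 297.7]
65 [486.6 298.2] [487.  298.9]
70 [486.2 296.7] [491.7 300.2]
75 [485.7 295.3] [496.4 301.5]
[529.92197839 -79.92576613 118.66137662]
```

Emit:
carry_out:
  commands:
    - [[0,0,4,0,0,0,0],[-4.35,37.85,4,0,0,0,0],[-4.35,37.85,4,0,0,0,0],[-4.35,37.85,4,0,0,0,0],[-4.35,37.85,4,0,0,0,0],[-4.35,37.85,4,0,0,0,0],[-4.35,37.85,4,0,0,0,0],[-4.35,37.85,4,0,0,0,0],[-4.35,37.85,4,0,0,0,0],[-4.35,37.85,4,0,0,0,0],[-4.35,37.85,4,0,0,0,0]]

```text
time: 6.42
tool_pos: [487.2, 296.6, 158.7]
eef_rot: [[0.8, 0.6, 0.0], [0.6, -0.8, -0.001], [-0.0, 0.001, -1.0]]
ft_force: [-0.2, 0.9, -1.1]
grip_width: 0.4
```

Emit:
carry_out:
  commands:
    - [[0,0,-4,0,0,0,0],[0,0,-7,0,0,0,0],[0,0,-8,0,0,0,0],[0,0,-8.4,0,0,0,0],[0,0,-8.4,0,0,0,0]]

```text
time: 7.05
tool_pos: [487.2, 298.9, 75.4]
eef_rot: [[0.798, 0.602, 0.001], [0.602, -0.798, 0.001], [0.002, 0.0, -1.0]]
ft_force: [-0.5, 0.4, -0.3]
grip_width: 0.5
```

```bash
python3 - <<'E'
from h import *
s=snap("scene","s5")
st=manip.state();print(st["time"],st["tool_pos"],st["ft_force"])
cv2.imwrite("pics/s5c.png",cv2.convertScaleAbs(cv2.resize(s[160:300,230:450],None,fx=3.5,fy=3.5,interpolation=2),alpha=1.8))
E
```

```text
7.1 [487.21354293 299.02354403  75.66481904] [ 0.49054751 -0.40597549  0.1851763 ]
```

View pics/s5c.png

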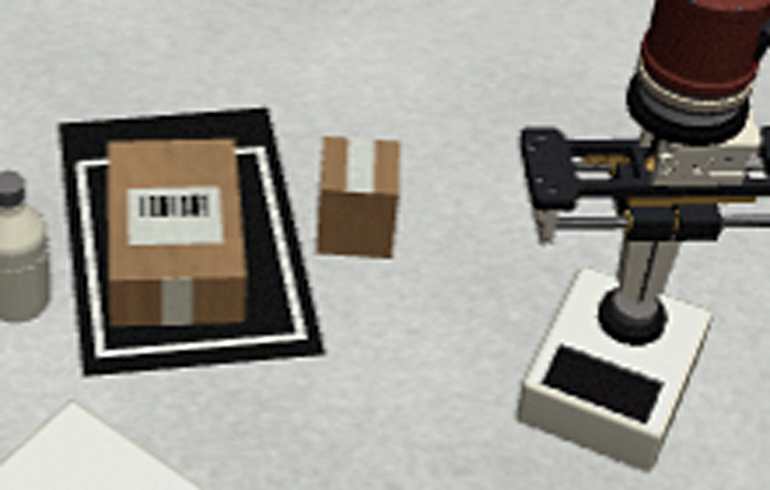

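The fingertip at (640,300) is just above the button's grey top, and the carton is unmoved. Pressing gently.

Emit:
carry_out:
  commands:
    - [[0,0,-0.4,0,0,0,0],[0,0,-0.8,0,0,0,0],[0,0,-1.2,0,0,0,0],[0,0,-1.5,0,0,0,0],[0,0,-1.7,0,0,0,0],[0,0,-1.7,0,0,0,0],[0,0,-1.7,0,0,0,0]]

```text
time: 7.98
tool_pos: [486.9, 298.9, 61.1]
eef_rot: [[0.798, 0.603, 0.002], [0.603, -0.798, 0.001], [0.002, 0.001, -1.0]]
ft_force: [-4.2, -3.8, 22.6]
grip_width: 0.9
```

22.6 N is well past 5 N, which points to the end stop. I'll release in steps and read the spring force on the way up to confirm.

Emit:
carry_out:
  commands:
    - [[0,0,0.5,0,0,0,0],[0,0,0.5,0,0,0,0]]

```text
time: 8.22
tool_pos: [486.7, 298.9, 63.2]
eef_rot: [[0.798, 0.603, 0.001], [0.603, -0.798, 0.001], [0.001, 0.0, -1.0]]
ft_force: [-1.0, -0.0, 3.4]
grip_width: 0.6
```

Emit:
carry_out:
  commands:
    - [[0,0,0.2,0,0,0,0],[0,0,0.2,0,0,0,0]]

```text
time: 8.48
tool_pos: [486.7, 298.9, 64.5]
eef_rot: [[0.798, 0.603, 0.0], [0.603, -0.798, 0.0], [0.001, -0.0, -1.0]]
ft_force: [1.1, 0.0, 2.6]
grip_width: 0.8
```

Emit:
carry_out:
  commands:
    - [[0,0,0.2,0,0,0,0],[0,0,0.2,0,0,0,0]]

```text
time: 8.72
tool_pos: [486.7, 298.9, 66.6]
eef_rot: [[0.798, 0.603, 0.0], [0.603, -0.798, 0.0], [0.001, -0.0, -1.0]]
ft_force: [1.4, 1.6, 2.0]
grip_width: 0.9
```

Emit:
carry_out:
  commands:
    - [[0,0,4,0,0,0,0],[0,0,9,0,0,0,0],[0,0,12,0,0,0,0],[0,0,12,0,0,0,0],[-5,5,12,0,0,0,0],[-5,5,12,0,0,0,0],[-5,5,12,0,0,0,0]]

```text
time: 9.6
tool_pos: [435.1, 348.4, 185.0]
eef_rot: [[0.797, 0.605, -0.003], [0.605, -0.797, -0.002], [-0.004, 0.0, -1.0]]
ft_force: [1.0, -0.4, -0.1]
grip_width: 0.3
```

The force faded gradually (3.4, 2.6, 2.0 N) over several mm, so the button was at its stop and sprang back. One last look, then I hand in.

```bash
python3 - <<'E'
from h import *
s=snap("scene","s6");d=cv2.absdiff(s,cv2.imread("pics/s4.png")).max(2)
print("changed px carton",(d[190:270,240:325]>40).sum(),"console",(d[235:295,375:435]>40).sum())
cv2.imwrite("pics/s6b.png",cv2.convertScaleAbs(s,alpha=1.6))
E
```

```text
changed px carton 0 console 0
```

View pics/s6b.png

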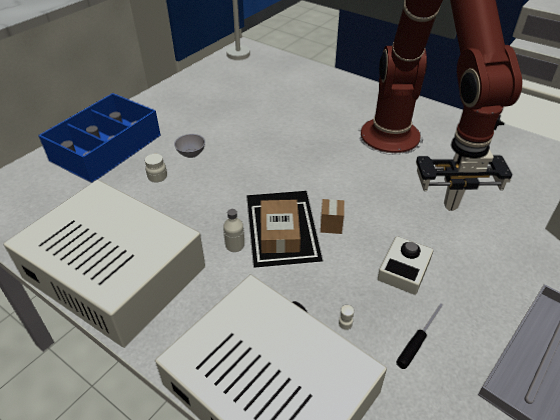

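The carton lies label up in the outline at (280,227), the button is back up at (410,249), the other objects have not moved, and the arm is clear at (455,190).

```bash
python3 -c "
from bench import manip
print(manip.finish_job())"
```

```text
the job is handed in; nothing more can be done
None
```

I tipped the carton with a slow, centred push of the shut fingers about 115 mm up its labelled back. I then pressed the reader button down to its stop, let go and moved clear. The job was handed in with the clock at about 10 s of the 42 s; no verdict is reported.

- **Carton:** it fell label up inside the outline. My measured corners were at most 85 mm along and 66 mm across from the outline centre, against limits of 103 and 75 mm. Its front foot showed no sliding at the mid-push check.
- **Button:** the press reached 22.6 N, well past the 5 N needed, and the force faded as I backed off. The final picture showed the button, console and carton unchanged from before the press, with the arm clear and no other object visibly moved.
- **One disagreement:** the fingertip stopped about 2.7 mm higher than I expected from triangulating the button top. I put this down to measuring error, because the force faded as a spring would. I did not measure the button travel directly.

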